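# Sweep spent bottle caps off the bench into the waste tub

### The job

Clear the four loose orange caps off the bench: sweep them along the bench top with your fingers and over the front edge, so that all four drop into the grey waste tub hanging there. Only push them - do not grip, squeeze or pick up any cap - and leave the beaker, the timer, the bottles and everything else on the bench standing where it is.

Things in the scene. Friction and masses are not known exactly. Their poses are not given: they have to be found in the camera images.
- cap1: spent orange screw cap, 45 mm across, 22 mm high, about 14 g, lying flat and loose on the bench; origin at the centre of its underside, z up. Slides easily; one of four alike
- cap2: spent orange screw cap, 45 mm across, 22 mm high, about 14 g, lying flat and loose on the bench; origin at the centre of its underside, z up. Slides easily; one of four alike
- cap3: spent orange screw cap, 45 mm across, 22 mm high, about 14 g, lying flat and loose on the bench; origin at the centre of its underside, z up. Slides easily; one of four alike
- cap4: spent orange screw cap, 45 mm across, 22 mm high, about 14 g, lying flat and loose on the bench; origin at the centre of its underside, z up. Slides easily; one of four alike
- tub: fixed open grey plastic tub hung against the bench's front edge. Origin in the middle of its mouth, level with its rim, 6 mm below the bench top; axes parallel to the world's. Mouth inside: x from -92 mm (at the bench edge) to +88 mm, y from -146 to +146 mm; 132 mm deep. Its back slopes down from the bench edge, so a cap pushed over the edge slides in; beside the tub it would fall to the floor
- drop_edge (a point): point on the bench's front edge (straight, along y, the edge farthest from the robot, always at x = 0.68 m), at bench-top height, opposite the middle of the tub. The bench top is level at z = 0, without a lip
- beaker: small empty amber-glass beaker, 42 mm across, 55 mm high, about 60 g, standing loose; origin at the centre of its underside. Leave it
- timer: grey bench timer with a display, 48 x 48 mm, 16 mm high, about 60 g, lying loose; origin at the centre of its underside. Leave it
- bottle1: glass bottle with blue cap, 86 mm across, 189 mm high, about 550 g, standing loose; origin at the centre of its underside. Leave it
- bottle2: like bottle1. Leave it
- dishes: stack of two clear dishes with red medium, 60 mm across, 30 mm high in all, loose; origin at the centre of its underside. Leave it
- spatula: steel laboratory spatula with black handle, 180 mm long, 16 mm wide, 10 mm high, lying loose along its x axis; origin on the bench under its middle. Leave it

How it is judged (in metres and radians):
At the end, for the whole second after the job is handed in: All four caps lie at rest inside the tub, at least 35 mm below its rim; beaker, timer, bottles, dishes and spatula are within 20 mm of where they started and not tipped by more than 0.3 rad (x of cap1 in the frame of tub between -0.075 and 0.09 m and y of cap1 in the frame of tub between -0.148 and 0.148 m and z of cap1 in the frame of tub between -0.145 and -0.035 m and linear speed of each of cap1, cap2, cap3, cap4 below 0.05 m/s and x of cap2 in the frame of tub between -0.075 and 0.09 m and y of cap2 in the frame of tub between -0.148 and 0.148 m and z of cap2 in the frame of tub between -0.145 and -0.035 m and x of cap3 in the frame of tub between -0.075 and 0.09 m and y of cap3 in the frame of tub between -0.148 and 0.148 m and z of cap3 in the frame of tub between -0.145 and -0.035 m and x of cap4 in the frame of tub between -0.075 and 0.09 m and y of cap4 in the frame of tub between -0.148 and 0.148 m and z of cap4 in the frame of tub between -0.145 and -0.035 m and distance of each of beaker, timer, bottle1, bottle2, dishes, spatula from where it was at the start of the episode below 0.02 m and angle between each of beaker, timer, bottle1, bottle2, dishes, spatula's own z axis and vertical below 0.3 rad); the robot touches nothing.
It fails at once if a cap is lifted: level and more than 10 mm off the bench, or in any attitude with its underside's centre above 37 mm ((height (world z) of cap1 above 0.01 m and angle between cap1's own z axis and vertical below 0.25 rad) or height (world z) of any of cap1, cap2, cap3, cap4 above 0.037 m or (height (world z) of cap2 above 0.01 m and angle between cap2's own z axis and vertical below 0.25 rad) or (height (world z) of cap3 above 0.01 m and angle between cap3's own z axis and vertical below 0.25 rad) or (height (world z) of cap4 above 0.01 m and angle between cap4's own z axis and vertical below 0.25 rad)).
It fails at once if a cap is pinched or pressed: more than 15 N between it and the fingers (contact force between the fingers and cap1 above 15 N or contact force between the fingers and cap2 above 15 N or contact force between the fingers and cap3 above 15 N or contact force between the fingers and cap4 above 15 N).
It fails at once if a cap falls past the tub to the floor (height (world z) of any of cap1, cap2, cap3, cap4 below -0.3 m).
It fails at once if a bystander is moved by more than 20 mm or tipped by more than 0.3 rad (not (distance of each of beaker, timer, bottle1, bottle2, dishes, spatula from where it was at the start of the episode below 0.02 m and angle between each of beaker, timer, bottle1, bottle2, dishes, spatula's own z axis and vertical below 0.3 rad)).
It also fails if it takes over 67 s, if anything falls off the work surface, if the arm or the gripper's body presses on something with over 40 N, if the wrist force passes 120 N, or if a joint passes its speed limit or range.

### The arm

A 6-joint arm with a two-finger parallel gripper is mounted at the origin on the work surface. World frame = base frame: x ahead of the robot, y to its left, z up, the work surface at z = 0. Lengths are in mm, angles in rad, forces in N, time in s.
With the tool pointing down it reaches from about 375 to 825 mm from the base axis. Payload 5.5 kg.
Tool frame: the origin (TCP) lies at the very end of the fingers, on their centre line; the grasp point (between the pads) lies 19 mm behind it; z points along the fingers, y is the direction in which the jaws open and shut (so a half turn about z gives the same grasp; the last joint's range is limited). The gripper opens to 85 mm and grips with 20 to 120 N. Pads are 22 mm wide; open, the fingers measure 114 mm over their backs; the gripper's body (76 mm by 85 mm) begins 54 mm behind the grasp point. The pads swing forward as they close: fully open they stand 13 mm farther back than shut.
Start: joints at [-1.234, 0.314, -0.047, 1.21, 0, 1.571], TCP at [198.278, -566.287, 231.299] pointing down, gripper open.
Joint ranges: [-2.67, 2.67], [-0.69, 1.73], [-1.03, 1.25], [-2.08, 2.16], [-1.42, 1.45], [-3.14, 3.14]. Speed limits (rad/s): [2.39, 2.39, 3.01, 3.14, 3.14, 3.14].

### API

Orientations are given as a unit quaternion [x, y, z, w].
In Python, from cell import ctrl gives the robot as it stands.
- The arm moves only by the tool move_arm, never from a script. Its argument "commands" is a list of rows, each a list of 3 entries, a list of its own where there are three numbers: the shift along the tool's x, y, z in units of 50 mm (1.0 is 50 mm), then the turn about the tool's z in degrees, then the opening, from -1 (shut) to 1 (fully open). In form: [[[tx, ty, tz], yaw, claw], ...]. A call has 1 to 12 rows; each row shifts and turns the commanded pose from where the row before left it, along the tool's axes as they then stand; what a row does not reach is not made up. A row lasts 1/8 s, in which the tool goes at most 62.5 mm and 10.7 degrees, less where a joint would pass 70% of its speed; a pose out of reach is approached as far as the arm can. A call is refused whole if a number of a shift passes 1 or a number of a turn 10.7, either way. A call with a gripper value outside its range is refused whole. The fingers move at their own pace and stop on an object; "grip_force" is the grip in N (left out, the last holds). Time passes only in rows, so rows that do not move let the fingers close. It gives the time, the measured TCP pose, the force and the opening at its end, in the units of the state.
- ctrl.state(): the state, without advancing time (a new reading comes with each control period).
- ctrl.read_camera(name): name is "scene" or "side" or "wrist"; returns a dict with "pixels" (400x640x3 uint8, red, green, blue), "z_map" (400x640 float32, mm along the optical axis (not along the pixel's ray), 0 where there is no reading), "intrinsics" (3x3 intrinsics, pixels), "R" (3x3) and "t" (3): a world point X has camera coordinates R X + t. Camera axes: x right, y down, z forward; pixel columns grow to the right and rows downward; lengths in mm; the calibration is good to about 2 mm. A picture is of the moment at which its call begins.
- ctrl.close_job(): hands the job in, once; it reports no verdict.
The state is a dict: "t": time; "qpos": joint angles; "joint_velocities": joint speeds; "effort": joint torques, N m; "ee_pos": TCP position; "eef_rot": TCP orientation; "force": force on the tool from outside, world axes, zero at the start; "wrist_torque": the same for the moment, N m; "opening": finger opening in mm.
Only numpy, scipy, OpenCV 4.12 (cv2) and the standard library are available. Lean on these libraries where they do the work, as an engineer would, in place of code of your own. Each camera call takes 0.05 s, during which the arm holds its last target.

## Working session

There is one attempt and no reset: what is moved stays moved. The work goes in short steps, Python scripts to look and compute and a tool call to move; the robot and the scene stay as the last step left them, time stands still between calls to the robot, and variables do not carry over. Pictures are saved under pics/ and viewed, and the job is handed in when it is done.

Besides the shell and the picture viewer there is one more tool, called after "Emit:" by a JSON object that holds its "fn" and its "kwargs", one argument or row to a line. move_arm: Moves the arm, as the interface text tells. Its arguments: {"type":"object","properties":{"commands":{"type":"array"},"grip_force":{"type":"number"}},"required":["commands"]}

```bash
mkdir -p pics; ls; python3 - <<'E'
from cell import ctrl
import cv2,numpy as np,pickle
s=ctrl.state();print({k:np.round(v,3) for k,v in s.items()})
for n in("scene","side","wrist"):
    d=ctrl.read_camera(n);pickle.dump(d,open(f"{n}0.pkl","wb"))
    cv2.imwrite(f"pics/{n}0.png",d["pixels"][:,:,::-1]);print(n,d["intrinsics"],d["R"],d["t"])
E
```

```text
pics
{'t': np.float64(0.0), 'qpos': array([-1.234,  0.314, -0.048,  1.21 , -0.   ,  1.571]), 'joint_velocities': array([ 0.002,  0.   , -0.001,  0.001, -0.001,  0.001]), 'effort': array([-1.0000e-03, -5.3958e+01,  3.3975e+01,  1.9000e-02, -0.0000e+00,
       -0.0000e+00]), 'ee_pos': array([ 198.088, -565.774,  230.453]), 'eef_rot': array([ 0.986,  0.168, -0.   , -0.001]), 'force': array([-0.25 ,  0.146,  0.301]), 'wrist_torque': array([-0.035,  0.019,  0.015]), 'opening': np.float64(85.117)}
scene [[515.42413423   0.         331.17115662]
 [  0.         515.42413423 200.33233064]
 [  0.           0.           1.        ]] [[-0.36384922  0.93145731  0.00100917]
 [ 0.72997383  0.28581766 -0.62084336]
 [-0.57857753 -0.2251567  -0.78393399]] [ 199.99815721 -385.92791482 1883.10651785]
side [[414.80538516   0.         319.80616977]
 [  0.         414.80538516 202.33619945]
 [  0.           0.           1.        ]] [[-0.95242701 -0.30471694  0.00551078]
 [-0.17242896  0.52386018 -0.83416951]
 [ 0.25129871 -0.79543579 -0.55148061]] [ 546.60227562  110.14240032 1026.6715985 ]
wrist [[318.72817965   0.         323.62457143]
 [  0.         318.72817965 205.07223198]
 [  0.           0.           1.        ]] [[ 0.33016614 -0.94391999 -0.00231678]
 [-0.91129391 -0.31939195  0.25986957]
 [-0.24603604 -0.08368886 -0.96564095]] [-599.38290841  -33.15398937  377.97228437]
```

View pics/scene0.png

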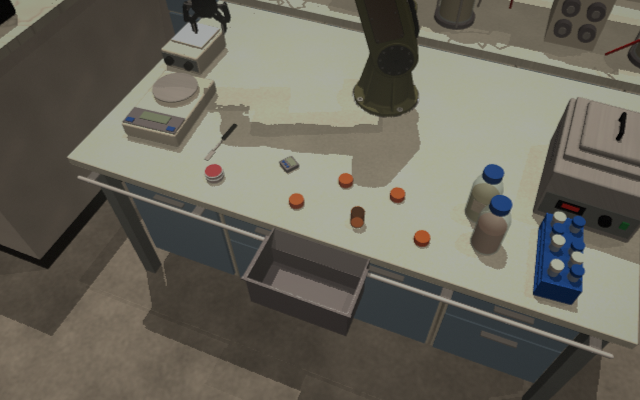

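View pics/side0.png

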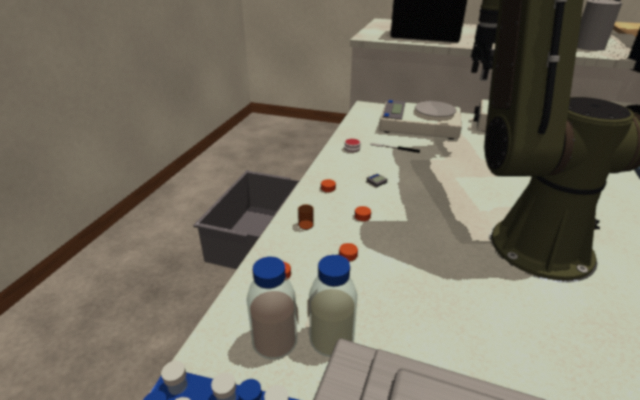

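View pics/wrist0.png

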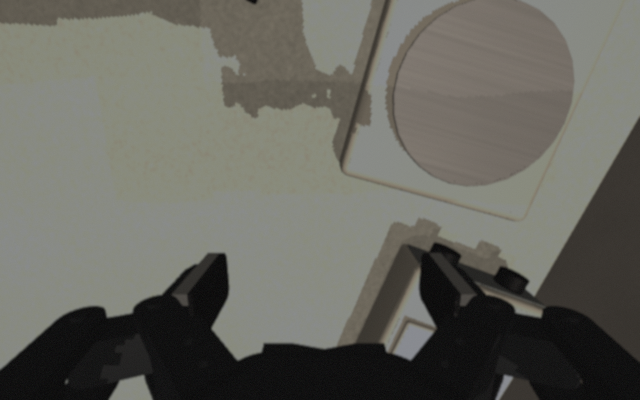

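The scene view shows the caps at about (297,201), (346,181), (398,195) and (422,238). The beaker is at (357,217), the timer at (289,164), and the tub mouth at about (250–368, 235–325). Next I'll measure them from both the scene and side views.

```bash
cat > h.py <<'E'
import numpy as np,cv2,pickle
def world(d,u,v,z):
    K=d["intrinsics"];c=np.array([(u-K[0,2])/K[0,0]*z,(v-K[1,2])/K[1,1]*z,z]);return d["R"].T@(c-d["t"])
def onplane(d,u,v,h):
    K=d["intrinsics"];r=d["R"].T@np.array([(u-K[0,2])/K[0,0],(v-K[1,2])/K[1,1],1]);o=-d["R"].T@d["t"];return o+r*(h-o[2])/r[2]
def proj(d,X):
    c=d["R"]@np.asarray(X,float)+d["t"];p=d["intrinsics"]@c;return p[:2]/p[2]
def cloud(d):
    K=d["intrinsics"];Z=d["z_map"];v,u=np.mgrid[:400,:640]
    P=np.stack([(u-K[0,2])/K[0,0]*Z,(v-K[1,2])/K[1,1]*Z,Z],-1);return (P-d["t"])@d["R"]
def caps(d):
    hsv=cv2.cvtColor(d["pixels"],cv2.COLOR_RGB2HSV)
    m=((hsv[...,0]<13)&(hsv[...,1]>170)&(hsv[...,2]>120)).astype(np.uint8)
    n,l,s,c=cv2.connectedComponentsWithStats(m);W=cloud(d);o=[]
    for i in range(1,n):
        if s[i,4]<15: continue
        P=W[(l==i)&(d["z_map"]>0)]
        if len(P)==0: continue
        t=P[P[:,2]>np.percentile(P[:,2],90)-6]
        o.append((c[i].round(1),s[i,4],P.min(0).round(),P.max(0).round(),((t.min(0)+t.max(0))/2).round(1)))
    return o
E
python3 - <<'E'
from h import *
for n in("scene","side"):
    d=pickle.load(open(n+"0.pkl","rb"));print(n)
    for o in caps(d):print(*o)
    W=cloud(d)
    # objects on bench
    m=((W[...,2]>8)&(W[...,2]<250)&(W[...,0]>300)&(W[...,0]<690)&(abs(W[...,1])<450)&(d["z_map"]>0)).astype(np.uint8)
    k,l,s,c=cv2.connectedComponentsWithStats(m)
    for i in range(1,k):
        if s[i,4]>20:
            P=W[l==i];print("obj",c[i].round(),s[i,4],P.min(0).round(),P.max(0).round(),P[:,2].max().round())
d=pickle.load(open("scene0.pkl","rb"));W=cloud(d)
for p in[(250,275),(275,233),(368,265),(350,325),(230,222),(400,275),(300,290)]:print(p,W[p[1],p[0]].round())
b=(W[...,0]>450)&(W[...,0]<650)&(abs(W[...,1])<200);print("bench z",np.median(W[b][:,2]))
cv2.imwrite("pics/crop.png",cv2.resize(d["pixels"][140:340,190:460,::-1],None,fx=2.9,fy=2.9,interpolation=cv2.INTER_CUBIC))
E
```

```text
scene
[345.2 178.5] 108 [428. -11.  16.] [472.  28.  28.] [452.9   7.3  24.1]
[397.2 192.9] 117 [426. 156.  16.] [470. 195.  27.] [448.2 175.5  23.3]
[295.8 199. ] 119 [ 558. -120.   14.] [601. -81.  29.] [ 581.2 -100.5   24.7]
[421.8 236.4] 142 [551. 267.  14.] [598. 308.  31.] [576.1 288.3  25.4]
obj [229. 131.] 64 [ 350. -445.    8.] [ 428. -426.   19.] 19.0
obj [289. 164.] 188 [ 421. -214.    8.] [ 484. -153.   25.] 25.0
obj [214. 173.] 302 [ 542. -413.    8.] [ 609. -351.   40.] 40.0
obj [484. 202.] 1881 [385. 379.   8.] [560. 450. 195.] 195.0
obj [346. 180.] 165 [427. -12.   9.] [474.  32.  28.] 28.0
obj [397. 194.] 170 [425. 154.   8.] [471. 200.  28.] 28.0
obj [296. 200.] 181 [ 555. -122.    8.] [608. -79.  29.] 29.0
obj [358. 216.] 260 [559.  74.   8.] [607. 116.  62.] 62.0
obj [422. 238.] 207 [551. 266.   8.] [599. 311.  31.] 31.0
side
[327.9 183.5] 81 [ 561. -114.   17.] [598. -77.  25.] [579.2 -95.5  20.6]
[362.5 211. ] 106 [430.  -8.  18.] [468.  36.  23.] [449.   14.   20.5]
[348.2 249.5] 165 [426. 161.  16.] [465. 201.  24.] [445.3 181.3  20.2]
[287.3 268.3] 31 [552. 274.  17.] [566. 300.  23.] [559.2 287.2  20.2]
obj [352. 144.] 190 [ 548. -412.    8.] [ 609. -349.   32.] 32.0
obj [376. 179.] 152 [ 420. -210.    8.] [ 481. -147.   20.] 20.0
obj [328. 184.] 146 [ 558. -119.    9.] [604. -74.  25.] 25.0
obj [305. 216.] 351 [562.  75.   8.] [603. 121.  56.] 56.0
obj [362. 212.] 190 [427. -13.   8.] [472.  36.  24.] 24.0
obj [338. 283.] 2094 [373. 156.   8.] [468. 450. 191.] 191.0
obj [280. 267.] 237 [479. 267.   9.] [576. 450. 191.] 191.0
obj [296. 313.] 26 [473. 442.  49.] [479. 450.  97.] 97.0
(250, 275) [ 845. -128.  -23.]
(275, 233) [ 691. -123.  -21.]
(368, 265) [698. 169. -18.]
(350, 325) [ 836.  169. -131.]
(230, 222) [ 572. -377. -246.]
(400, 275) [ 575.  249. -220.]
(300, 290) [ 780.  -10. -142.]
bench z -0.5069528181754305
```

View pics/crop.png

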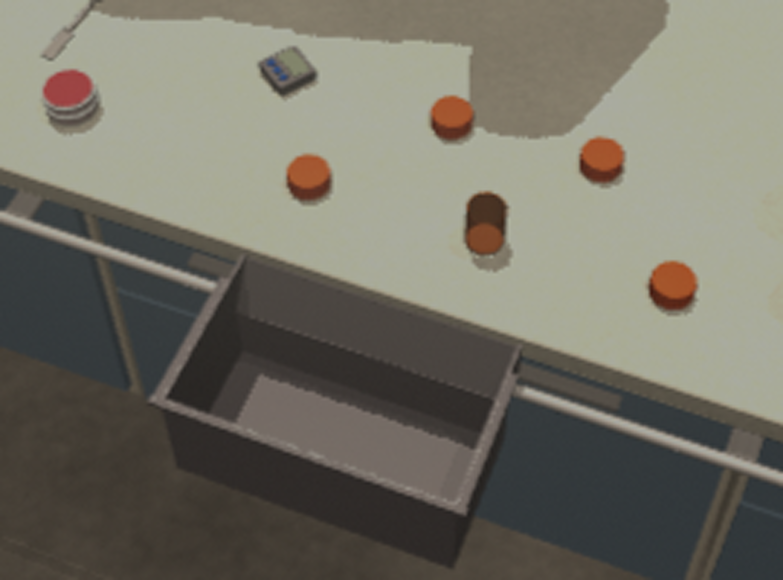

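```bash
python3 - <<'E'
from h import *
d=pickle.load(open("scene0.pkl","rb"))
for p in[(240,258),(520,347),(155,402),(462,505)]:
    u,v=190+p[0]/2.9,140+p[1]/2.9;print(p,onplane(d,u,v,-6).round())
W=cloud(d)
m=(W[...,2]<-60)&(W[...,2]>-170)&(W[...,0]>700)&(W[...,0]<860)
print(W[m].min(0),W[m].max(0))
m=(abs(W[...,2]+6)<8)&(W[...,0]>760)&(W[...,0]<800)&(abs(W[...,1])<250);print(np.unique(W[m][:,1].round(),return_counts=True))
# base/eef map
from scipy.spatial.transform import Rotation as R
print(R.from_quat([.986,.168,0,-.001]).as_matrix().round(3))
E
```

```text
(240, 258) [ 690. -130.   -6.]
(520, 347) [687. 169.  -6.]
(155, 402) [ 870. -133.   -6.]
(462, 505) [864. 174.  -6.]
[  700.04500652 -1244.0406198   -167.73580931] [858.34761792 841.8164801  -60.00123306]
(array([-139., -138., -137., -136., -135., -134., -133., -132., -131.,
       -130., -128., -127., -126., -125., -124., -123.,  165.,  166.,
        167.,  168.,  169.,  170.,  171.,  172.,  173.,  174.,  175.,
        176.,  177.]), array([2, 1, 6, 5, 1, 4, 3, 5, 7, 3, 5, 4, 9, 3, 1, 1, 1, 5, 4, 6, 3, 9,
       2, 7, 3, 6, 4, 6, 7]))
[[ 0.944  0.331 -0.   ]
 [ 0.331 -0.944  0.002]
 [ 0.    -0.002 -1.   ]]
```

```bash
python3 - <<'E'
from h import *
for n in("scene","side"):
    d=pickle.load(open(n+"0.pkl","rb"));W=cloud(d);hsv=cv2.cvtColor(d["pixels"],cv2.COLOR_RGB2HSV)
    m=((W[...,2]>175)&(W[...,2]<205)&(W[...,0]>350)&(W[...,0]<680)&(W[...,1]>250)&(W[...,1]<600)&(hsv[...,0]>100)&(hsv[...,0]<125)&(hsv[...,1]>150)).astype(np.uint8)
    k,l,s,c=cv2.connectedComponentsWithStats(m)
    for i in range(1,k):
        if s[i,4]>20:P=W[l==i];print(n,((P.min(0)+P.max(0))/2).round(),P.min(0).round(),P.max(0).round())
d=pickle.load(open("scene0.pkl","rb"));W=cloud(d)
for p in[(120,188),(130,192),(480,300)]:print(W[p[1]-3:p[1]+5,p[0]].round())
for p in[(215,157),(237,126)]:print(W[p[1],p[0]])
E
```

```text
scene [417. 420. 185.] [388. 396. 176.] [445. 444. 195.]
scene [517. 458. 185.] [488. 433. 175.] [546. 484. 195.]
side [414. 426. 183.] [389. 399. 175.] [439. 453. 191.]
side [515. 464. 183.] [490. 438. 175.] [540. 490. 191.]
[[ 601. -802. -195.]
 [ 606. -797. -192.]
 [ 607. -798. -198.]
 [ 613. -793. -194.]
 [ 691. -688.  -66.]
 [ 701. -677.  -56.]
 [ 700. -680.  -62.]
 [ 701. -681.  -67.]]
[[ 573. -797. -247.]
 [ 574. -799. -253.]
 [ 575. -800. -258.]
 [ 576. -800. -262.]
 [ 698. -642.  -58.]
 [ 703. -637.  -55.]
 [ 704. -637.  -59.]
 [ 704. -640.  -66.]]
[[ 679.  484.  -23.]
 [ 680.  485.  -27.]
 [ 575.  505. -206.]
 [ 573.  507. -214.]
 [ 573.  508. -221.]
 [ 574.  510. -225.]
 [ 575.  511. -229.]
 [ 575.  512. -234.]]
[ 505.48946772 -424.29539164    5.17480204]
[ 345.46735587 -428.79491908    0.50214352]
```

Emit:
{"fn": "move_arm", "kwargs": {
  "commands": [
    [[0,0,0],9.65,-0.4],
    [[0,0,0],9.65,-0.4],
    [[0.72,-0.76,0],0,-0.4],
    [[0.72,-0.76,0],0,-0.4],
    [[0.72,-0.76,0],0,-0.4],
    [[0.72,-0.76,0.3],0,-0.4],
    [[0.72,-0.76,0.3],0,-0.4],
    [[0.72,-0.76,0.3],0,-0.4],
    [[0.72,-0.76,0.3],0,-0.4],
    [[0,0,0],0,-0.4],
    [[0,0,0],0,-0.4]
  ],
  "grip_force": 20
}}

```text
t: 1.52
ee_pos: [450.0, -300.3, 171.2]
eef_rot: [1.0, 0.0, -0.0, 0.0]
force: [0.1, 0.0, -0.3]
opening: 25.4
```

Emit:
{"fn": "move_arm", "kwargs": {
  "commands": [
    [[-0.14,-0.78,0.2],0,-0.4],
    [[-0.14,-0.78,0.2],0,-0.4],
    [[-0.14,-0.78,0.2],0,-0.4],
    [[-0.14,-0.78,0.2],0,-0.4],
    [[-0.14,-0.78,0.3],0,-0.4],
    [[-0.14,-0.78,0.3],0,-0.4],
    [[-0.14,-0.78,0.4],0,-0.4],
    [[-0.14,-0.76,0.4],0,-0.4],
    [[0,0,0],0,-0.4]
  ]
}}

```text
t: 2.65
ee_pos: [392.7, 4.4, 60.6]
eef_rot: [1.0, 0.004, -0.001, -0.003]
force: [0.2, -0.4, 0.7]
opening: 25.3
```

```bash
python3 - <<'E'
from h import *
from cell import ctrl
d=ctrl.read_camera("wrist");cv2.imwrite("pics/w1.png",d["pixels"][:,:,::-1])
for o in caps(d):print(*o)
# fingertip lowest height
W=cloud(d);v=d["z_map"]>0
print(ctrl.state()["ee_pos"])
P=W[v&(d["z_map"]<300)]; print(P.min(0),P.max(0))
d=ctrl.read_camera("side");cv2.imwrite("pics/s1.png",d["pixels"][:,:,::-1])
E
```

```text
[304.1 141.3] 2876 [429.  -6.  19.] [471.  31.  23.] [449.9  12.6  21.2]
[326.   97.5] 16 [469.   2.  17.] [471.   5.  22.] [470.2   3.4  19.7]
[ 23.7 138.9] 3386 [426. 155.  19.] [468. 190.  24.] [447.1 173.   21.1]
[393.98563347   3.6546404   61.37492415]
[ 243.38338526 -242.17438547   -3.77467643] [525.00317536 261.04932124 159.72889529]
```

View pics/w1.png

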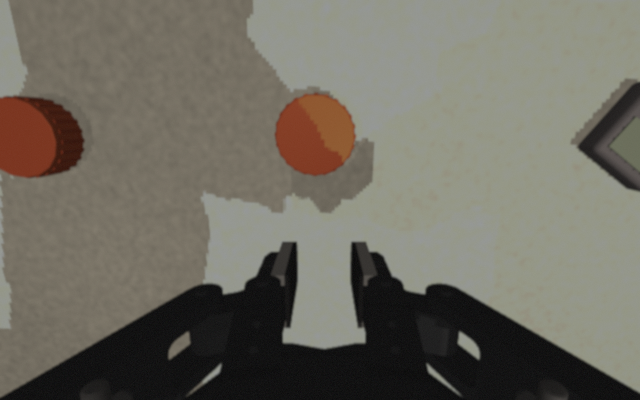

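View pics/s1.png

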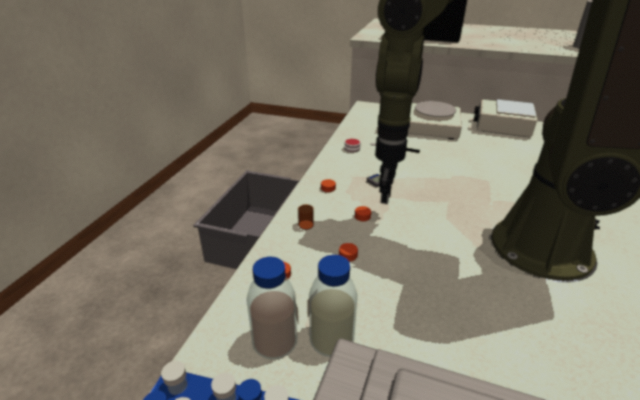

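Emit:
{"fn": "move_arm", "kwargs": {
  "commands": [
    [[0,-0.12,0.3],0,-0.4],
    [[0,0,0.3],0,-0.4],
    [[0,0,0.3],0,-0.4],
    [[0,0,0.2],0,-0.4],
    [[0,0,0],0,-0.4],
    [[0,0,0],0,-0.4]
  ]
}}

```text
t: 3.5
ee_pos: [395.0, 6.8, 6.9]
eef_rot: [1.0, 0.005, 0.0, -0.004]
force: [0.0, -0.3, -1.0]
opening: 25.5
```

```bash
python3 - <<'E'
from h import *
from cell import ctrl
d=ctrl.read_camera("wrist");cv2.imwrite("pics/w2.png",d["pixels"][:,:,::-1])
for o in caps(d):print(*o)
print(ctrl.state()["ee_pos"],ctrl.state()["force"])
E
```

```text
[301.  152.5] 5711 [428. -11.  17.] [472.  32.  24.] [449.9  10.3  20.1]
[366.6 164.3] 15 [442. -11.  20.] [445.  -9.  22.] [443.6 -10.1  21. ]
[394.96778121   6.96078882   6.90523393] [ 0.1659107  -0.08706999 -0.38088982]
```

View pics/w2.png

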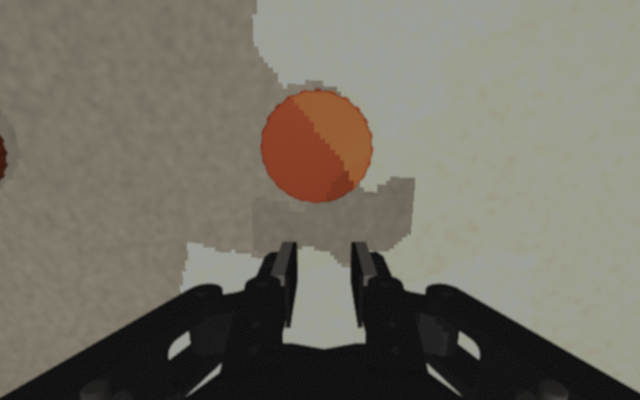

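Emit:
{"fn": "move_arm", "kwargs": {
  "commands": [
    [[0.1,-0.05,0.04],0,-0.4],
    [[0.2,0,0],0,-0.4],
    [[0.2,0,0],0,-0.4],
    [[0.2,0,0],0,-0.4],
    [[0.3,0,0],0,-0.4],
    [[0.4,0,0],0,-0.4],
    [[0.4,0,0],0,-0.4],
    [[0.4,0,0],0,-0.4],
    [[0.4,0,0],0,-0.4],
    [[0.4,0,0],0,-0.4]
  ]
}}

```text
t: 4.8
ee_pos: [545.7, 10.2, 4.2]
eef_rot: [1.0, 0.006, 0.0, -0.005]
force: [0.6, -0.4, 0.3]
opening: 26.1
```

```bash
python3 - <<'E'
from h import *
from cell import ctrl
d=ctrl.read_camera("wrist");cv2.imwrite("pics/w3.png",d["pixels"][:,:,::-1])
for o in caps(d):print(*o)
print(ctrl.state()["ee_pos"],ctrl.state()["force"])
E
```

```text
[594.4 196.2] 7972 [ 562. -118.   13.] [604. -78.  23.] [583.1 -98.   19.7]
[321.7 208.6] 8037 [555. -11.  16.] [598.  32.  24.] [576.1  10.3  20.1]
[549.01785068  10.20834998   4.66413708] [ 3.4457568  -0.06685406  0.66237485]
```

View pics/w3.png

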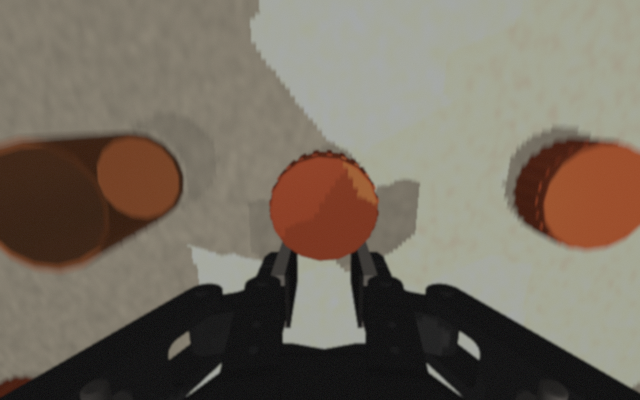

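The wrist view shows the cap at (323,205), seated between both fingertips, with the beaker and cap C well clear on either side. I'll push it over the edge.

Emit:
{"fn": "move_arm", "kwargs": {
  "commands": [
    [[0.4,0,0],0,-0.4],
    [[0.4,0,0],0,-0.4],
    [[0.4,0,0],0,-0.4],
    [[0.4,0,0],0,-0.4],
    [[0.4,0,0],0,-0.4],
    [[0.4,0,0],0,-0.4],
    [[0.3,0,0],0,-0.4],
    [[0.2,0,0],0,-0.4],
    [[0,0,0],0,-0.4],
    [[0,0,0],0,-0.4]
  ]
}}

```text
t: 6.1
ee_pos: [688.6, 12.0, 4.1]
eef_rot: [1.0, 0.006, -0.001, -0.005]
force: [0.2, -0.9, -0.5]
opening: 25.7
```

```bash
python3 - <<'E'
from h import *
from cell import ctrl
d=ctrl.read_camera("scene");cv2.imwrite("pics/c4.png",d["pixels"][:,:,::-1])
for o in caps(d):print(*o)
print(ctrl.state()["ee_pos"],ctrl.state()["force"])
E
```

```text
[397.3 192.9] 116 [426. 156.  16.] [468. 196.  30.] [447.  176.2  24.8]
[295.  199.1] 106 [ 560. -121.   14.] [602. -84.  28.] [ 580.9 -102.5   24. ]
[356.6 221.8] 85 [591.  81.   8.] [607. 113.  53.] [600.5 100.6  47.8]
[421.9 236.4] 147 [550. 267.  14.] [596. 309.  29.] [574.5 288.3  24.2]
[306.8 286.3] 43 [ 758.  -12. -121.] [ 786.   32. -108.] [ 772.8   11.2 -112.6]
[688.52281391  11.99818692   4.19096734] [ 0.76735528 -0.31118219  0.48486898]
```

View pics/c4.png

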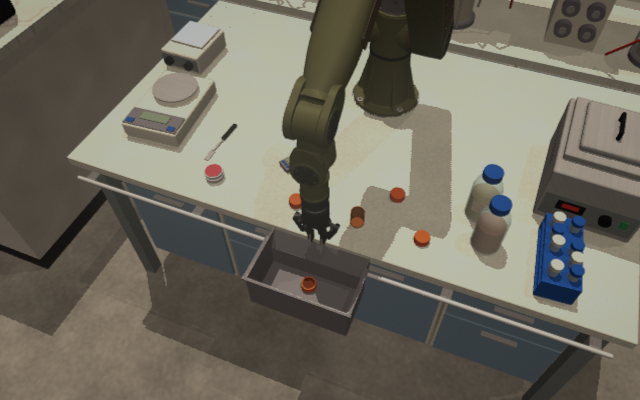

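Emit:
{"fn": "move_arm", "kwargs": {
  "commands": [
    [[0,0,-0.6],0,-0.4],
    [[0,0,-0.6],0,-0.4],
    [[-0.53,0.45,0],0,-0.4],
    [[-0.53,0.45,0],0,-0.4],
    [[-0.53,0.45,0],0,-0.4],
    [[-0.53,0.45,0],0,-0.4],
    [[-0.53,0.46,0],0,-0.4],
    [[-0.55,0.46,0],0,-0.4],
    [[0,0,0],-8.5,-0.4],
    [[0,0,0],-8.5,-0.4],
    [[0,0,0],-8.5,-0.4],
    [[0,0,0],0,-0.4]
  ]
}}

```text
t: 7.65
ee_pos: [530.6, -126.5, 63.1]
eef_rot: [0.974, 0.226, 0.001, -0.005]
force: [0.5, 0.1, 0.3]
opening: 25.6
```

```bash
cat > tf.py <<'E'
from h import *
from cell import ctrl
from scipy.spatial.transform import Rotation as R
import sys
def pose():
    s=ctrl.state();M=R.from_quat(s["eef_rot"]).as_matrix();yaw=np.degrees(np.arctan2(M[1,0],M[0,0]))
    print("tcp",s["ee_pos"].round(1),"yaw",yaw.round(2),"F",s["force"].round(1),"t",s["t"]);return s["ee_pos"],M
def intool(X):
    p,M=pose();print(X,"in tool /50:",((np.array(X)-p)@M/50).round(3))
E
cat > look.py <<'E'
from tf import *
d=ctrl.read_camera("wrist");cv2.imwrite("pics/%s.png"%sys.argv[1],d["pixels"][:,:,::-1])
for o in caps(d):print(*o)
for a in sys.argv[2:]:intool([float(x) for x in a.split(",")])
E
python3 look.py w5 582,-98,4
```

```text
[321.3 134.7] 4515 [ 560. -121.   19.] [602. -79.  24.] [ 581.2 -100.3   21.3]
tcp [ 530.6 -126.5   63.1] yaw 26.06 F [ 0.2 -0.1 -0.2] t 7.7
[582.0, -98.0, 4.0] in tool /50: [ 1.168 -0.05   1.187]
```

View pics/w5.png

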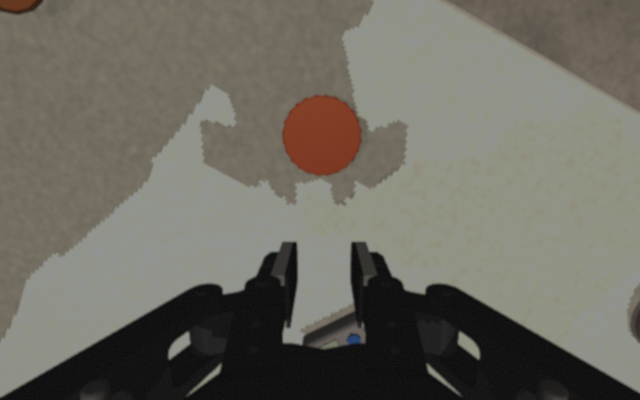

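Emit:
{"fn": "move_arm", "kwargs": {
  "commands": [
    [[0,0,0.4],0,-0.4],
    [[0,0,0.4],0,-0.4],
    [[0,0,0.3],0,-0.4],
    [[0.1,0,0.08],0,-0.4],
    [[0.2,0,0],0,-0.4],
    [[0.2,0,0],0,-0.4],
    [[0.2,0,0],0,-0.4],
    [[0.3,0,0],0,-0.4],
    [[0.3,0,0],0,-0.4],
    [[0.3,0,0],0,-0.4]
  ]
}}

```text
t: 8.95
ee_pos: [603.9, -90.1, 4.4]
eef_rot: [0.974, 0.227, 0.001, -0.005]
force: [-0.5, 0.2, 0.1]
opening: 25.6
```

```bash
python3 look.py w6 695,-48,4
```

```text
[323.4 207.2] 8431 [610. -99.  17.] [653. -55.  23.] [631.3 -77.1  20.5]
tcp [606.  -89.4   4.6] yaw 26.29 F [ 1.9  1.1 -0.2] t 9.0
[695.0, -48.0, 4.0] in tool /50: [1.963 0.047 0.025]
```

View pics/w6.png

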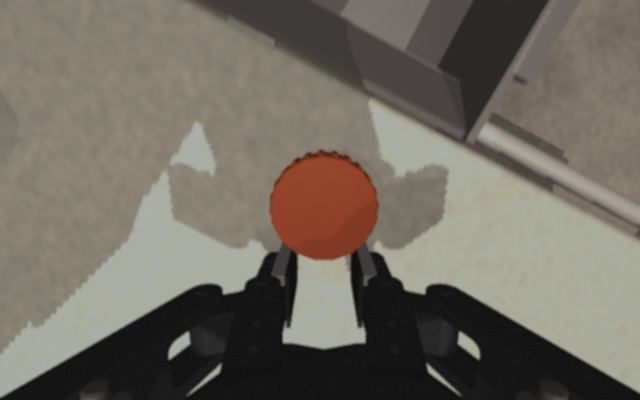

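Emit:
{"fn": "move_arm", "kwargs": {
  "commands": [
    [[0.4,0,0],0,-0.4],
    [[0.4,0,0],0,-0.4],
    [[0.4,0,0],0,-0.4],
    [[0.4,0,0],0,-0.4],
    [[0.3,0,0],0,-0.4],
    [[0,0,0],0,-0.4],
    [[0,0,-0.3],0,-0.4],
    [[0,0,-0.6],0,-0.4],
    [[0,0,-0.6],0,-0.4]
  ]
}}

```text
t: 10.12
ee_pos: [687.3, -49.9, 81.4]
eef_rot: [0.974, 0.227, 0.001, -0.005]
force: [0.3, 0.4, 0.2]
opening: 25.5
```

```bash
python3 - <<'E'
from tf import *
d=ctrl.read_camera("scene");cv2.imwrite("pics/c7.png",d["pixels"][:,:,::-1])
for o in caps(d):print(*o)
intool([385,178,80])
E
```

```text
[397.3 192.9] 116 [426. 156.  14.] [471. 195.  29.] [448.5 175.5  24.3]
[356.8 222.1] 77 [586.  84.   9.] [609. 112.  54.] [601.4  99.5  46.5]
[421.9 236.5] 145 [554. 267.  15.] [598. 309.  28.] [576.1 287.8  23.6]
[290.6 276.5] 48 [ 736.  -69. -136.] [ 783.  -24. -107.] [ 762.9  -45.6 -112.4]
[309.5 287.6] 15 [ 760.    1. -123.] [ 784.   32. -111.] [ 772.3   16.7 -114.3]
tcp [690.  -50.2  86.4] yaw 26.19 F [0.9 0.5 3. ] t 10.175
[385, 178, 80] in tool /50: [-3.46  -6.786  0.135]
```

View pics/c7.png

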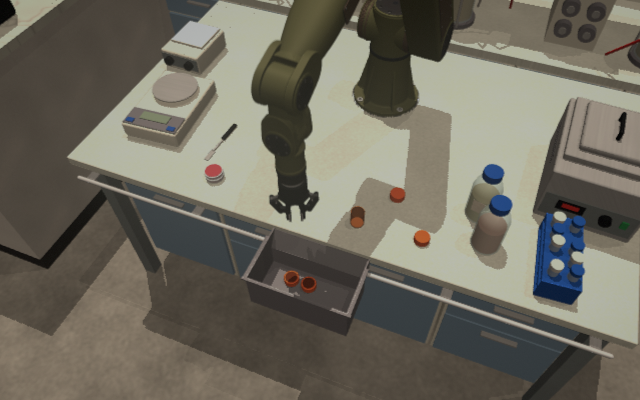

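Emit:
{"fn": "move_arm", "kwargs": {
  "commands": [
    [[0,0,-0.2],8.7,-0.4],
    [[0,0,0],8.7,-0.4],
    [[0,0,0],8.8,-0.4],
    [[-0.75,-0.57,0],0,-0.4],
    [[-0.75,-0.57,0],0,-0.4],
    [[-0.75,-0.57,0],0,-0.4],
    [[-0.75,-0.57,0],0,-0.4],
    [[-0.75,-0.57,0],0,-0.4],
    [[-0.75,-0.57,0],0,-0.4],
    [[-0.75,-0.57,0],0,-0.4],
    [[-0.75,-0.57,0],0,-0.4],
    [[0,0,0.3],0,-0.4]
  ]
}}

```text
t: 11.68
ee_pos: [383.4, 76.9, 83.8]
eef_rot: [0.997, 0.062, -0.003, -0.045]
force: [0.5, -0.4, 0.4]
opening: 25.8
```

```bash
python3 look.py w8 392,177,4
```

```text
[189.1 102.7] 3422 [426. 156.  19.] [468. 198.  23.] [447.3 177.1  21.2]
tcp [383.6  76.7  82. ] yaw 7.05 F [-0.3 -0.2 -1.6] t 11.725
[392.0, 177.0, 4.0] in tool /50: [ 0.414 -1.823  1.73 ]
```

View pics/w8.png

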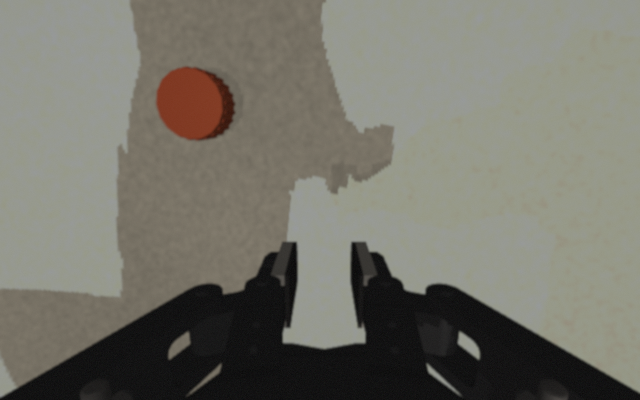

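Emit:
{"fn": "move_arm", "kwargs": {
  "commands": [
    [[0.2,-0.3,0],0,-0.4],
    [[0.2,-0.3,0.2],0,-0.4],
    [[0,-0.4,0.2],0,-0.4],
    [[0,-0.4,0.2],0,-0.4],
    [[0,-0.4,0],0,-0.4],
    [[0,0,0],7,-0.4],
    [[0,0,0],0,-0.4],
    [[0,0,0],0,-0.4]
  ]
}}

```text
t: 12.72
ee_pos: [402.6, 91.6, 62.9]
eef_rot: [0.996, 0.047, -0.013, -0.079]
force: [-0.3, 0.1, 1.4]
opening: 25.7
```

```bash
python3 look.py w9 392,177,4; python3 -c "
from cell import ctrl;print(ctrl.state()['eef_rot'])"
```

```text
[201.2 140.6] 3666 [426. 156.  19.] [468. 199.  23.] [446.9 177.2  21.3]
tcp [402.6  91.7  62.9] yaw 5.56 F [-0.   0.8 -0.1] t 12.775
[392.0, 177.0, 4.0] in tool /50: [-0.024 -1.51   1.436]
[ 0.99563178  0.04762616 -0.01266473 -0.07930143]
```

View pics/w9.png

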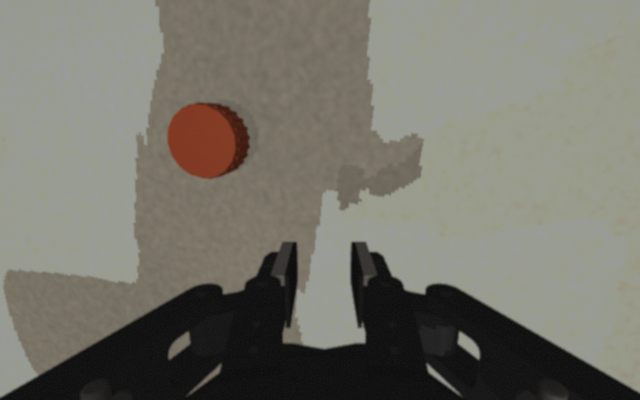

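```bash
python3 - <<'E'
from tf import *
s=ctrl.state();print(s["qpos"].round(3),s["effort"].round(1))
print(R.from_quat(s["eef_rot"]).as_matrix().round(3))
d=ctrl.read_camera("side");cv2.imwrite("pics/s9.png",d["pixels"][:,:,::-1])
E
```

```text
[ 0.096  0.13  -0.712  0.747  0.16   3.141] [ -0.3 -35.2  26.9   0.2   0.6   0. ]
[[ 0.995  0.093 -0.033]
 [ 0.097 -0.983  0.157]
 [-0.018 -0.159 -0.987]]
```

View pics/s9.png

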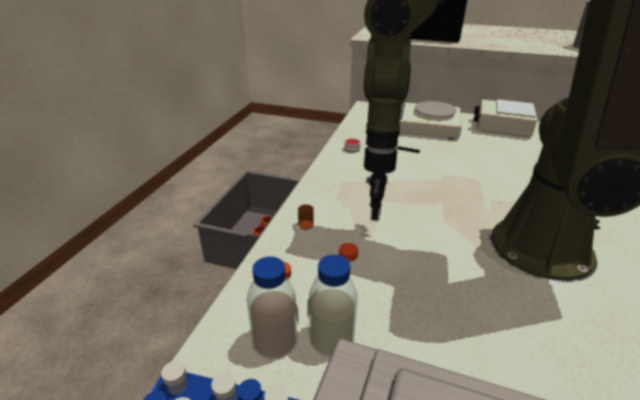

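Emit:
{"fn": "move_arm", "kwargs": {
  "commands": [
    [[0,0,-0.4],0,-0.4],
    [[0,0,0],-10.5,-0.4],
    [[0,0,0],-10.5,-0.4],
    [[0,0,0],-10.5,-0.4],
    [[0,0,0],-10.5,-0.4],
    [[0,0,0],0,-0.4],
    [[0,0,0],0,-0.4]
  ]
}}

```text
t: 13.7
ee_pos: [403.2, 88.4, 82.5]
eef_rot: [0.913, 0.4, 0.016, -0.079]
force: [0.6, 0.1, -0.4]
opening: 25.5
```

```bash
python3 - <<'E'
from tf import *
s=ctrl.state();print(s["qpos"].round(3));pose()
print(R.from_quat(s["eef_rot"]).as_matrix().round(3))
E
```

```text
[ 0.088  0.105 -0.687  0.799  0.159  2.403]
tcp [403.2  88.4  82.5] yaw 46.94 F [ 0.6  0.1 -0.4] t 13.7
[[ 0.68   0.733 -0.033]
 [ 0.728 -0.668  0.156]
 [ 0.093 -0.13  -0.987]]
```

Emit:
{"fn": "move_arm", "kwargs": {
  "commands": [
    [[0,0,0],-10.6,-0.4],
    [[0,0,0],-10.6,-0.4],
    [[0,0,0],-10.6,-0.4],
    [[0,0,0],-10.6,-0.4],
    [[0,0,0],-10.6,-0.4],
    [[0,0,0],-10.6,-0.4],
    [[0,0,0],-10.6,-0.4],
    [[0,0,0],-10.6,-0.4],
    [[0,0,0],-10.6,-0.4],
    [[0,0,0],-10.6,-0.4],
    [[0,0,0],-10.6,-0.4],
    [[0,0,0],-10.6,-0.4]
  ]
}}

```text
t: 15.2
ee_pos: [403.3, 88.2, 82.5]
eef_rot: [0.045, 0.996, 0.078, -0.02]
force: [0.5, -0.0, 0.9]
opening: 25.5
```

Emit:
{"fn": "move_arm", "kwargs": {
  "commands": [
    [[0,0,0],-10.6,-0.4],
    [[0,0,0],-10.6,-0.4],
    [[0,0,0],-10.6,-0.4],
    [[0,0,0],-10.6,-0.4],
    [[0,0,0],-10.6,-0.4],
    [[0,0,0],-10.6,-0.4],
    [[0,0,0],-10.6,-0.4],
    [[0,0,0],-10.6,-0.4],
    [[0,0,0],-10.6,-0.4],
    [[0,0,0],-10.6,-0.4],
    [[0,0,0],-10.6,-0.4],
    [[0,0,0],-10.6,-0.4]
  ]
}}

```text
t: 16.7
ee_pos: [403.3, 88.2, 82.5]
eef_rot: [0.872, -0.483, -0.052, -0.061]
force: [-0.8, 0.1, 0.2]
opening: 25.6
```

```bash
python3 - <<'E'
from tf import *
s=ctrl.state();print(s["qpos"].round(3));pose()
print(R.from_quat(s["eef_rot"]).as_matrix().round(3))
E
```

```text
[ 0.088  0.105 -0.687  0.799  0.159 -2.044]
tcp [403.3  88.2  82.5] yaw -57.71 F [-0.8  0.1  0.2] t 16.7
[[ 0.528 -0.849 -0.033]
 [-0.836 -0.526  0.156]
 [-0.15  -0.055 -0.987]]
```

Emit:
{"fn": "move_arm", "kwargs": {
  "commands": [
    [[0,0,0],-10.6,-0.4],
    [[0,0,0],-10.6,-0.4],
    [[0,0,0],-10.6,-0.4],
    [[0,0,0],-10.6,-0.4],
    [[0,0,0],-10.6,-0.4],
    [[0,0,0],-9.5,-0.4],
    [[0,0,0],-5,-0.4],
    [[0,0,0],-5,-0.4],
    [[0,0,0],0,-0.4]
  ]
}}

```text
t: 17.82
ee_pos: [396.4, 126.7, 82.5]
eef_rot: [0.993, 0.103, -0.004, -0.063]
force: [0.3, -0.8, 0.1]
opening: 25.5
```

```bash
python3 - <<'E'
from tf import *
s=ctrl.state();print(s["qpos"].round(3));pose()
print(R.from_quat(s["eef_rot"]).as_matrix().round(3))
E
```

```text
[ 0.208  0.09  -0.699  0.776  0.127 -3.139]
tcp [396.4 126.7  82.5] yaw 11.77 F [ 0.3 -0.8  0.1] t 17.825
[[ 0.979  0.203 -0.021]
 [ 0.204 -0.971  0.125]
 [ 0.005 -0.127 -0.992]]
```

Emit:
{"fn": "move_arm", "kwargs": {
  "commands": [
    [[0,0.5,0],0,-0.4],
    [[0,0.5,0],0,-0.4],
    [[0,0.5,0],0,-0.4],
    [[0,0.5,0],0,-0.4],
    [[0,0,0],0,-0.4]
  ]
}}

```text
t: 18.45
ee_pos: [405.5, 82.7, 71.2]
eef_rot: [0.997, 0.069, -0.001, -0.039]
force: [-0.6, 0.1, -0.5]
opening: 25.2
```

```bash
python3 - <<'E'
from tf import *
s=ctrl.state();print(s["qpos"].round(3));pose()
E
```

```text
[ 0.139  0.102 -0.712  0.752  0.078 -3.141]
tcp [405.5  82.7  71.2] yaw 7.9 F [-0.6  0.1 -0.5] t 18.45
```

Emit:
{"fn": "move_arm", "kwargs": {
  "commands": [
    [[0,0.5,-0.1],0,-0.4],
    [[0,0.5,-0.1],0,-0.4],
    [[0,0.5,-0.1],0,-0.4],
    [[0,0.5,-0.1],0,-0.4],
    [[0,0.5,0],0,-0.4],
    [[0,0.5,0],0,-0.4],
    [[0,0,0],0,-0.4]
  ]
}}

```text
t: 19.32
ee_pos: [413.1, 17.7, 84.1]
eef_rot: [1.0, 0.02, 0.002, -0.002]
force: [0.1, 0.3, 1.0]
opening: 25.3
```

```bash
python3 - <<'E'
from tf import *
s=ctrl.state();print(s["qpos"].round(3));pose()
print(R.from_quat(s["eef_rot"]).as_matrix().round(3))
E
```

```text
[ 4.000e-02  8.500e-02 -6.930e-01  7.890e-01  3.000e-03 -3.141e+00]
tcp [413.1  17.7  84.1] yaw 2.25 F [0.1 0.3 1. ] t 19.325
[[ 0.999  0.039  0.004]
 [ 0.039 -0.999  0.003]
 [ 0.004 -0.003 -1.   ]]
```

Emit:
{"fn": "move_arm", "kwargs": {
  "commands": [
    [[0,0,0],10.6,-0.4],
    [[0,0,0],10.6,-0.4],
    [[0,0,0],10.6,-0.4],
    [[0,0,0],10.6,-0.4],
    [[0,0,0],10.6,-0.4],
    [[0,0,0],10.6,-0.4],
    [[0,0,0],10.6,-0.4],
    [[0,0,0],10.6,-0.4],
    [[0,0,0],10.6,-0.4],
    [[0,0,0],10.6,-0.4],
    [[0,0,0],10.6,-0.4],
    [[0,0,0],10.6,-0.4]
  ]
}}

```text
t: 20.82
ee_pos: [413.1, 18.5, 84.2]
eef_rot: [-0.46, 0.888, 0.001, 0.003]
force: [-0.3, -0.2, 0.6]
opening: 25.6
```

Emit:
{"fn": "move_arm", "kwargs": {
  "commands": [
    [[0,0,0],10.6,-0.4],
    [[0,0,0],10.6,-0.4],
    [[0,0,0],10.6,-0.4],
    [[0,0,0],10.6,-0.4],
    [[0,0,0],10.6,-0.4],
    [[0,0,0],4,-0.4],
    [[0,0,0],0,-0.4]
  ]
}}

```text
t: 21.7
ee_pos: [413.1, 18.4, 84.2]
eef_rot: [0.016, 1.0, 0.002, 0.002]
force: [-1.0, 0.6, 0.3]
opening: 25.3
```

```bash
python3 - <<'E'
from tf import *
s=ctrl.state();print(s["qpos"].round(3))
intool([395,177,60])
E
```

```text
[ 0.042  0.085 -0.693  0.789  0.004  0.073]
tcp [413.1  18.4  84.2] yaw 178.18 F [-1.   0.6  0.3] t 21.7
[395, 177, 60] in tool /50: [0.464 3.157 0.494]
```

Emit:
{"fn": "move_arm", "kwargs": {
  "commands": [
    [[0.1,0.52,0],0,-0.4],
    [[0.1,0.52,0],0,-0.4],
    [[0.1,0.53,0],0,-0.4],
    [[0.1,0.53,0.1],0,-0.4],
    [[0.06,0.53,0.2],0,-0.4],
    [[0,0.53,0.2],0,-0.4],
    [[0,0,0],0,-0.4],
    [[0,0,0],0,-0.4]
  ]
}}

```text
t: 22.7
ee_pos: [395.3, 176.5, 59.8]
eef_rot: [0.016, 1.0, 0.001, 0.002]
force: [1.2, -0.0, -0.6]
opening: 25.5
```

```bash
python3 look.py w10 420,177,4;python3 - <<'E'
from tf import *
s=ctrl.state();print(s["qpos"].round(3))
E
```

```text
[326.1 306.5] 2617 [425. 156.  19.] [468. 195.  23.] [446.4 175.3  21.1]
tcp [395.5 176.4  60. ] yaw 178.12 F [-0.1 -0.5  0. ] t 22.75
[420.0, 177.0, 4.0] in tool /50: [-0.485  0.025  1.121]
[ 0.419  0.151 -0.683  0.732  0.001  0.451]
```

View pics/w10.png

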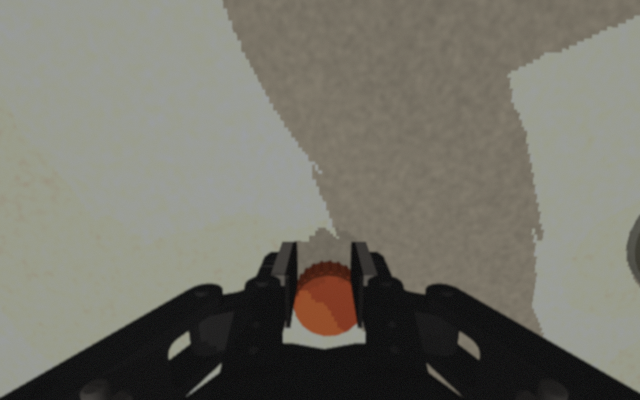

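Emit:
{"fn": "move_arm", "kwargs": {
  "commands": [
    [[0,0,0.4],0,-0.4],
    [[0,0,0.4],0,-0.4],
    [[0,0,0.3],0,-0.4],
    [[-0.1,0,0.02],0,-0.4],
    [[-0.2,0,0],0,-0.4],
    [[-0.2,0,0],0,-0.4],
    [[-0.2,0,0],0,-0.4],
    [[-0.3,0,0],0,-0.4],
    [[-0.3,0,0],0,-0.4]
  ]
}}

```text
t: 23.88
ee_pos: [462.1, 175.1, 4.2]
eef_rot: [0.016, 1.0, 0.002, 0.002]
force: [-0.4, -0.3, -0.6]
opening: 25.5
```

```bash
python3 look.py w11 568,171,4;python3 - <<'E'
from tf import *
d=ctrl.read_camera("scene");cv2.imwrite("pics/c11.png",cv2.resize(d["pixels"][140:260,300:480,::-1],None,fx=4,fy=4))
for o in caps(d):print(*o)
E
```

```text
[347.1 336.1] 461 [488. 176.  19.] [498. 192.  23.] [492.7 184.   21.1]
tcp [464.5 175.4   4.5] yaw 178.09 F [ 2.3 -0.2 -0.2] t 23.925
[568.0, 171.0, 4.0] in tool /50: [-2.071 -0.019  0.025]
[391.2 204.2] 124 [472. 151.  14.] [516. 192.  27.] [495.4 171.4  23.4]
[422.  236.3] 145 [551. 267.  14.] [597. 309.  29.] [576.7 287.8  24.5]
[291.4 277.7] 53 [ 741.  -67. -123.] [ 785.  -25. -109.] [ 762.9  -45.7 -113.7]
[308.5 283.7] 56 [ 738.  -12. -134.] [ 784.   32. -109.] [ 762.8   10.3 -113.7]
```

View pics/w11.png

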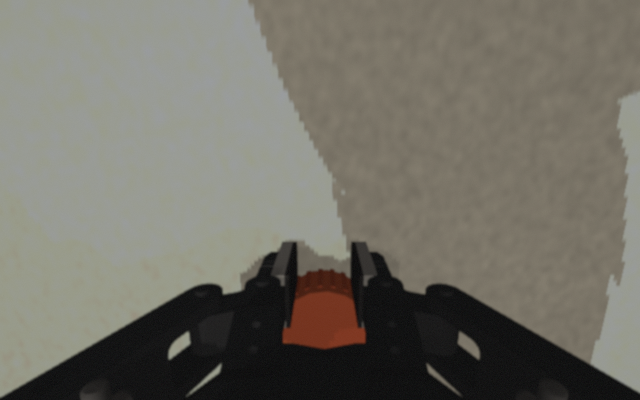

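View pics/c11.png

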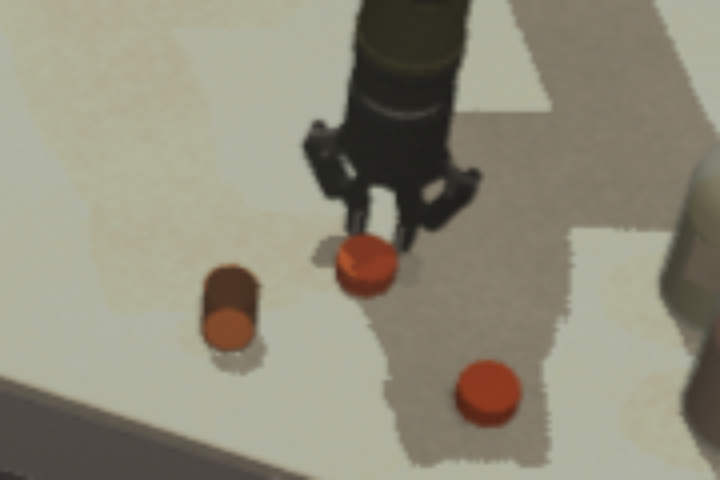

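```bash
python3 - <<'E'
from tf import *
p,M=pose()
for n in("scene","side"):
    d=ctrl.read_camera(n);W=cloud(d);Q=(W-p)@M
    m=(d["z_map"]>0)&(abs(Q[...,0])<60)&(abs(Q[...,1])<90)&(Q[...,2]<-25)&(Q[...,2]>-150)
    P=Q[m]
    for z in range(-150,-20,10):
        k=P[(P[:,2]>=z)&(P[:,2]<z+10)]
        if len(k):print(n,z,k[:,1].min().round(),k[:,1].max().round(),k[:,0].min().round(),len(k))
E
```

```text
tcp [463.4 175.4   4.4] yaw 178.07 F [ 0.1 -0.  -0.1] t 23.975
scene -150 -31.0 35.0 -40.0 68
scene -140 -36.0 36.0 -39.0 49
scene -130 -36.0 36.0 -34.0 15
scene -120 -41.0 40.0 -15.0 23
scene -110 -64.0 62.0 -23.0 109
scene -100 -66.0 64.0 -22.0 115
scene -90 -61.0 61.0 -19.0 72
scene -80 -57.0 55.0 -22.0 59
scene -70 -54.0 50.0 -18.0 53
scene -60 -49.0 47.0 -16.0 77
scene -50 -46.0 42.0 -14.0 41
scene -40 -26.0 26.0 -15.0 21
scene -30 -26.0 25.0 -14.0 13
side -150 -7.0 40.0 -30.0 125
side -140 1.0 40.0 -31.0 127
side -130 27.0 39.0 -23.0 44
side -120 16.0 42.0 -9.0 46
side -110 -8.0 65.0 -18.0 100
side -100 -12.0 67.0 -18.0 114
side -90 -17.0 66.0 -15.0 61
side -80 -54.0 60.0 -17.0 66
side -70 -56.0 56.0 -11.0 62
side -60 -50.0 49.0 -10.0 48
side -50 -39.0 46.0 -10.0 23
side -40 -17.0 28.0 -6.0 11
side -30 -13.0 29.0 -6.0 23
```

Emit:
{"fn": "move_arm", "kwargs": {
  "commands": [
    [[-0.1,0,0],-2,-0.4],
    [[-0.2,0,0],-2,-0.4],
    [[-0.3,0,0],-2,-0.4],
    [[-0.3,0,0],-2,-0.4],
    [[-0.3,0,0],-1,-0.4],
    [[-0.3,0,0],0,-0.4],
    [[-0.3,0,0],0,-0.4],
    [[-0.3,0,0],0,-0.4],
    [[-0.2,0,0],0,-0.4],
    [[-0.2,0,0],0,-0.4],
    [[-0.1,0,0],0,-0.4],
    [[0,0,0],0,-0.4]
  ]
}}

```text
t: 25.58
ee_pos: [590.3, 186.9, 4.6]
eef_rot: [-0.062, 0.998, 0.002, 0.002]
force: [0.0, -0.6, 0.2]
opening: 25.7
```

```bash
python3 - <<'E'
from tf import *
pose()
d=ctrl.read_camera("scene");cv2.imwrite("pics/c12.png",cv2.resize(d["pixels"][140:290,300:480,::-1],None,fx=4,fy=4))
for o in caps(d):print(*o)
for o in caps(ctrl.read_camera("side")):print(*o)
E
```

```text
tcp [590.3 186.9   4.6] yaw -172.89 F [ 0.  -0.6  0.2] t 25.575
[356.7 222. ] 75 [590.  83.   5.] [608. 112.  55.] [602.5 101.   48.3]
[422.  236.3] 145 [552. 267.  14.] [595. 309.  31.] [574.8 288.7  25.4]
[383.9 238.4] 147 [600. 167.  13.] [643. 209.  28.] [621.2 188.6  23.8]
[291.4 277.6] 57 [ 739.  -68. -130.] [ 785.  -24. -108.] [ 763.5  -45.5 -112.9]
[308.4 283.8] 57 [ 737.  -13. -135.] [ 784.   33. -108.] [ 763.4   12.5 -112.7]
[305.5 224.1] 35 [566. 109.   9.] [588. 118.  26.] [576.6 115.1  21.8]
[275.6 239. ] 70 [607. 179.  18.] [638. 216.  24.] [622.4 197.4  21.4]
[287.3 267. ] 26 [553. 273.  19.] [567. 295.  24.] [560.  284.   21.3]
```

View pics/c12.png

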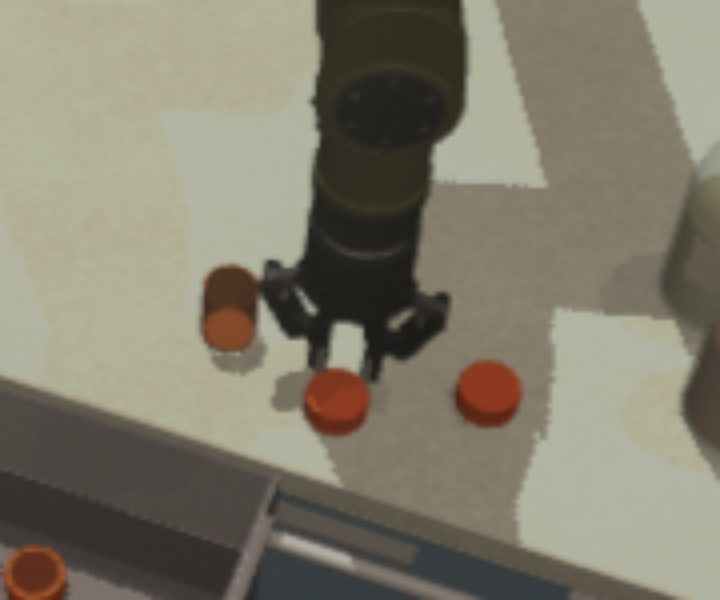

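Emit:
{"fn": "move_arm", "kwargs": {
  "commands": [
    [[0.2,0,0],0,-0.4],
    [[0.2,0,0],0,-0.4],
    [[0,0,-0.6],0,-0.4],
    [[0,0,-0.6],0,-0.4],
    [[-0.23,0.42,0],9.8,-0.4],
    [[0,0,0],9.8,-0.4],
    [[0,0,0],9.8,-0.4],
    [[0,0,0],9.8,-0.4],
    [[0,0,0],9.8,-0.4],
    [[0,0,0],9.6,-0.4],
    [[0,0,0],0,-0.4]
  ]
}}

```text
t: 27.05
ee_pos: [577.9, 206.3, 64.7]
eef_rot: [0.433, 0.901, 0.002, 0.001]
force: [-0.4, -0.9, -0.6]
opening: 25.8
```

```bash
python3 look.py w13 588,229,4
```

```text
[410.  114.3] 4741 [553. 268.  19.] [596. 311.  23.] [574.4 289.3  21.1]
[340.5 285.9] 1065 [599. 170.  19.] [631. 202.  23.] [614.8 185.9  21. ]
tcp [578.1 206.3  64.7] yaw 128.71 F [-0.3  1.1 -0.7] t 27.1
[588.0, 229.0, 4.0] in tool /50: [0.23  0.432 1.216]
```

View pics/w13.png

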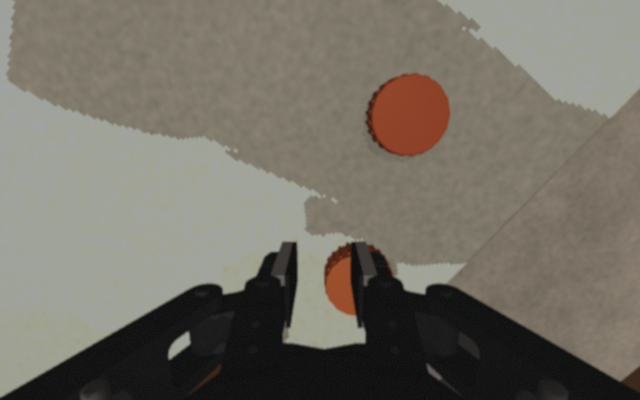

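Emit:
{"fn": "move_arm", "kwargs": {
  "commands": [
    [[0.12,0.22,0],0,-0.4],
    [[0.11,0.21,0],0,-0.4],
    [[0,0,0.3],0,-0.4],
    [[0,0,0],0,-0.4]
  ]
}}

```text
t: 27.6
ee_pos: [586.9, 228.4, 47.6]
eef_rot: [0.434, 0.901, 0.001, -0.0]
force: [-0.7, -0.8, 0.7]
opening: 25.5
```

```bash
python3 look.py w14 619,190,4;python3 - <<'E'
from tf import *
d=ctrl.read_camera("scene");cv2.imwrite("pics/c14.png",cv2.resize(d["pixels"][140:290,300:480,::-1],None,fx=4,fy=4))
for o in caps(d):print(*o)
E
```

```text
[377.1 137. ] 5521 [553. 268.  17.] [596. 311.  24.] [574.5 289.3  20.2]
[325.5 316.4] 3261 [599. 169.  19.] [642. 228.  84.] [620.1 198.6  51.6]
tcp [587.3 228.4  48.3] yaw 128.54 F [ 0.7  1.1 -0.1] t 27.65
[619.0, 190.0, 4.0] in tool /50: [-0.997  0.016  0.885]
[422.  236.3] 145 [553. 267.  16.] [598. 309.  30.] [576.  287.8  24.5]
[383.7 238.6] 146 [602. 168.  16.] [644. 210.  28.] [623.3 188.7  24. ]
[291.3 277.7] 58 [ 741.  -66. -121.] [ 783.  -25. -108.] [ 763.8  -45.2 -112. ]
[308.6 283.8] 57 [ 735.  -13. -140.] [ 784.   32. -109.] [ 762.4   10.4 -113.6]
```

View pics/w14.png

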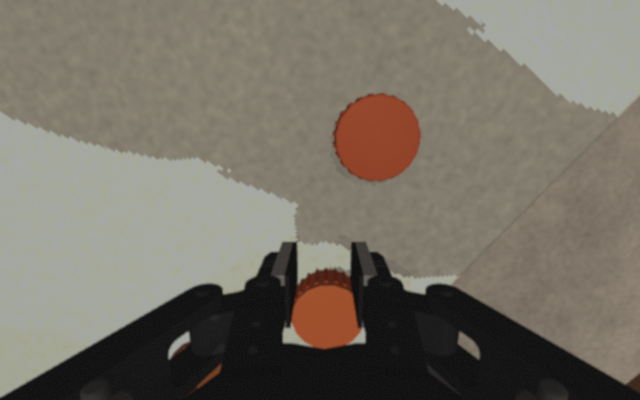

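View pics/c14.png

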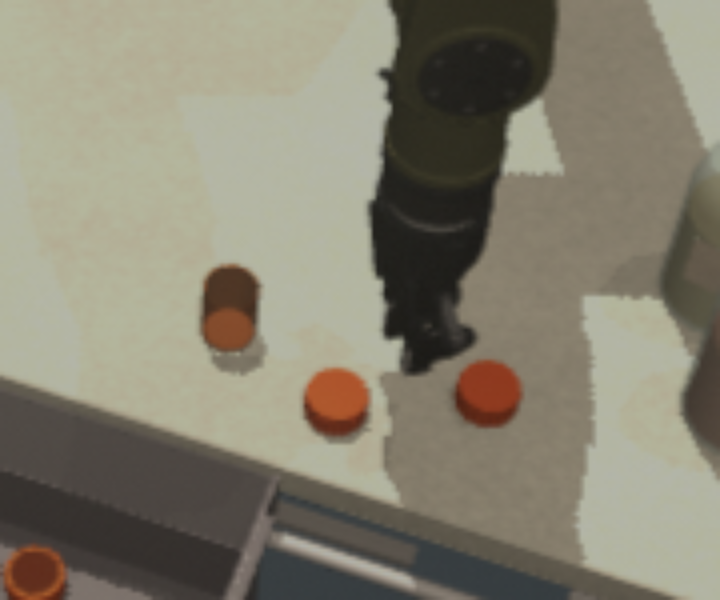

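Emit:
{"fn": "move_arm", "kwargs": {
  "commands": [
    [[0,0,0.4],0,-0.4],
    [[0,0,0.4],0,-0.4],
    [[-0.1,0,0.07],0,-0.4],
    [[-0.2,0,0],0,-0.4],
    [[-0.2,0,0],0,-0.4],
    [[-0.2,0,0],0,-0.4],
    [[-0.3,0,0],0,-0.4],
    [[-0.3,0,0],0,-0.4],
    [[-0.2,0,0],0,-0.4]
  ]
}}

```text
t: 28.82
ee_pos: [636.2, 169.3, 6.3]
eef_rot: [0.435, 0.901, 0.003, 0.001]
force: [0.1, -0.6, 0.6]
opening: 25.8
```

```bash
python3 - <<'E'
from tf import *
pose()
d=ctrl.read_camera("scene");cv2.imwrite("pics/c15.png",cv2.resize(d["pixels"][140:290,300:480,::-1],None,fx=4,fy=4))
for o in caps(d):print(*o)
E
```

```text
tcp [636.2 169.3   6.3] yaw 128.47 F [ 0.1 -0.6  0.6] t 28.825
[356.7 221.9] 81 [593.  83.  10.] [606. 113.  54.] [602.1  99.7  47.9]
[422.  236.3] 145 [552. 267.  15.] [597. 309.  28.] [574.7 287.9  23.4]
[365.1 242.9] 149 [634. 125.  16.] [677. 164.  29.] [655.7 144.2  24. ]
[291.5 277.6] 53 [ 741.  -67. -122.] [ 786.  -26. -108.] [ 763.6  -46.1 -112.9]
[308.5 283.7] 56 [ 735.  -13. -139.] [ 785.   32. -111.] [ 762.5   10.4 -114.6]
```

View pics/c15.png

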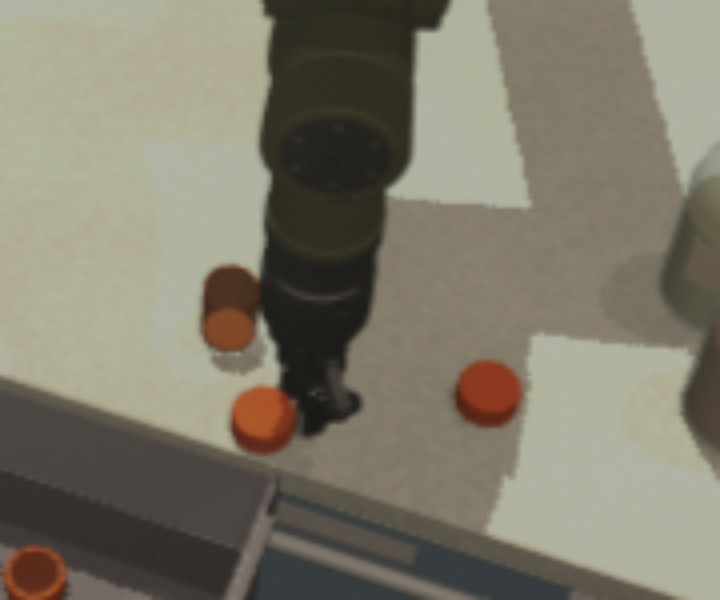

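Emit:
{"fn": "move_arm", "kwargs": {
  "commands": [
    [[-0.3,0,0.02],0,-0.4],
    [[-0.4,0,0],0,-0.4],
    [[-0.4,0,0],0,-0.4],
    [[-0.3,0,0],0,-0.4],
    [[-0.1,0,0],0,-0.4],
    [[0,0,0],0,-0.4],
    [[0,0,-0.3],0,-0.4],
    [[0,0,-0.6],0,-0.4],
    [[0,0,-0.6],0,-0.4]
  ]
}}

```text
t: 30.0
ee_pos: [681.5, 112.1, 82.1]
eef_rot: [0.434, 0.901, 0.003, 0.001]
force: [-0.2, 0.3, -0.2]
opening: 25.8
```

```bash
python3 - <<'E'
from tf import *
d=ctrl.read_camera("scene");cv2.imwrite("pics/c16.png",d["pixels"][:,:,::-1])
for o in caps(d):print(*o)
intool([545,334,80])
E
```

```text
[421.9 236.5] 143 [554. 267.  16.] [596. 309.  30.] [575.9 287.9  24.4]
[291.4 277.4] 55 [ 737.  -69. -136.] [ 785.  -23. -108.] [ 763.   -44.9 -112.9]
[308.4 283.8] 58 [ 735.  -13. -139.] [ 785.   31. -109.] [ 762.5   10.2 -114.1]
[331.8 291.7] 56 [ 738.   58. -137.] [ 784.  106. -107.] [ 762.1   84.8 -112.3]
tcp [684.1 112.5  87. ] yaw 128.57 F [1.2 0.1 2.1] t 30.05
[545, 334, 80] in tool /50: [5.199 0.585 0.132]
```

View pics/c16.png

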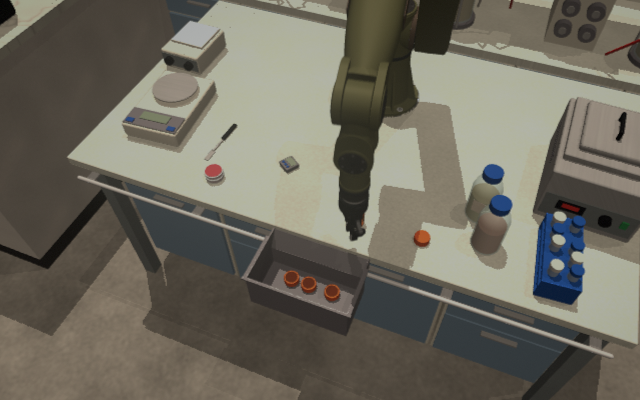

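Emit:
{"fn": "move_arm", "kwargs": {
  "commands": [
    [[0,0,0],7.8,-0.4],
    [[0.5,0,0],0,-0.4],
    [[0.66,0,0],0,-0.4],
    [[0.66,-0.02,0],0,-0.4],
    [[0.66,-0.02,0],0,-0.4],
    [[0.66,-0.02,0],0,-0.4],
    [[0.66,-0.01,0],0,-0.4],
    [[0.66,0,0],0,-0.4],
    [[0.66,0,0],0,-0.4],
    [[0,0,0.4],0,-0.4],
    [[0,0,0.4],0,-0.4],
    [[0,0,0],0,-0.4]
  ]
}}

```text
t: 31.55
ee_pos: [545.5, 330.0, 39.2]
eef_rot: [0.493, 0.87, 0.001, -0.0]
force: [-0.1, -0.2, -0.0]
opening: 25.7
```

```bash
python3 look.py w17 574.5,289,4;python3 - <<'E'
from tf import *
print(ctrl.state()["qpos"].round(2))
E
```

```text
[326.9 320.8] 3141 [553. 270.  19.] [597. 328.  76.] [574.5 298.7  47.7]
tcp [546.6 330.3  40.2] yaw 120.85 F [-0.7  0.6  0.3] t 31.6
[574.5, 289.0, 4.0] in tool /50: [-0.996  0.053  0.724]
[ 0.54  0.51 -0.21  0.85  0.    1.58]
```

View pics/w17.png

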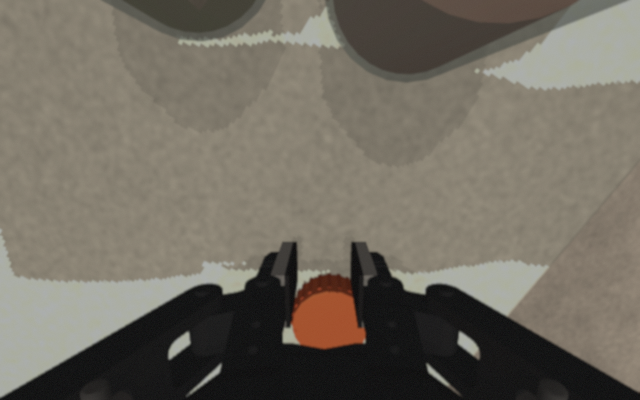

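Emit:
{"fn": "move_arm", "kwargs": {
  "commands": [
    [[0,0.05,0.4],0,-0.4],
    [[0,0,0.25],0,-0.4],
    [[-0.1,0,0.06],0,-0.4],
    [[-0.2,0,0],0,-0.4],
    [[-0.2,0,0],0,-0.4],
    [[-0.2,0,0],0,-0.4],
    [[-0.3,0,0],0,-0.4],
    [[-0.4,0,0],0,-0.4],
    [[-0.4,0,0],0,-0.4],
    [[-0.4,0,0],0,-0.4],
    [[-0.3,0,0],0,-0.4]
  ]
}}

```text
t: 32.98
ee_pos: [615.1, 222.3, 4.9]
eef_rot: [0.495, 0.869, 0.003, 0.001]
force: [-0.3, 0.5, 0.2]
opening: 25.7
```

```bash
python3 - <<'E'
from tf import *
pose()
d=ctrl.read_camera("scene");cv2.imwrite("pics/c18.png",cv2.resize(d["pixels"][140:290,300:480,::-1],None,fx=4,fy=4))
for o in caps(d):print(*o)
E
```

```text
tcp [615.1 222.3   4.9] yaw 120.67 F [-0.3  0.5  0.2] t 32.975
[357.5 223.2] 37 [592.  84.   8.] [605. 111.  46.] [599.1  99.7  38.6]
[385.  241.7] 145 [609. 175.  16.] [652. 214.  28.] [630.5 195.3  23.9]
[291.4 277.8] 57 [ 740.  -68. -124.] [ 786.  -25. -108.] [ 763.8  -45.9 -112.9]
[308.3 283.8] 60 [ 736.  -12. -137.] [ 784.   31. -106.] [ 763.2   10.4 -111.8]
[331.8 291.7] 56 [ 740.   58. -136.] [ 784.  105. -108.] [ 762.6   84.2 -112.7]
```

View pics/c18.png

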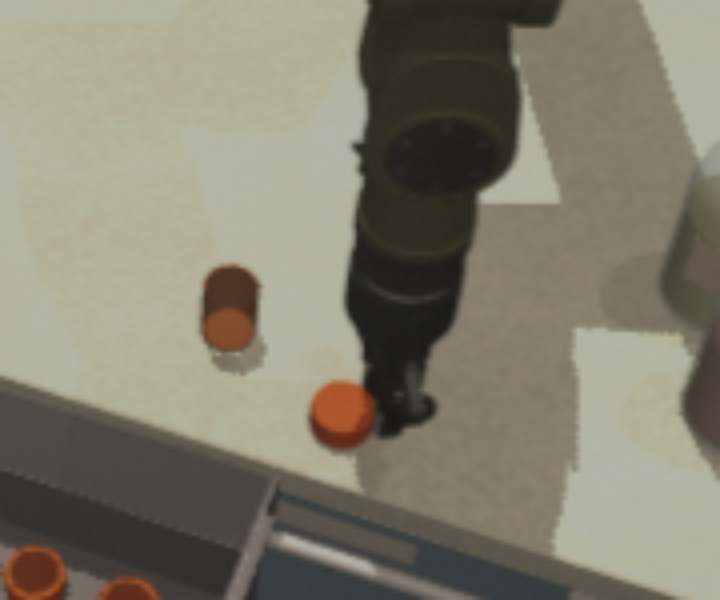

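Emit:
{"fn": "move_arm", "kwargs": {
  "commands": [
    [[-0.3,0,0],0,-0.4],
    [[-0.4,0,0],0,-0.4],
    [[-0.4,0,0],0,-0.4],
    [[-0.4,0,0],0,-0.4],
    [[-0.4,0,0],0,-0.4],
    [[-0.3,0,0],0,-0.4],
    [[-0.2,0,0],0,-0.4],
    [[-0.1,0,0],0,-0.4],
    [[0,0,0],0,-0.4],
    [[0,0,0],0,-0.4]
  ]
}}

```text
t: 34.28
ee_pos: [677.9, 116.8, 4.7]
eef_rot: [0.494, 0.869, 0.003, 0.001]
force: [0.4, 0.7, -0.0]
opening: 25.5
```

```bash
python3 - <<'E'
from tf import *
pose()
d=ctrl.read_camera("scene");cv2.imwrite("pics/c19.png",cv2.resize(d["pixels"][140:340,230:480,::-1],None,fx=3,fy=3))
for o in caps(d):print(*o)
E
```

```text
tcp [677.9 116.8   4.7] yaw 120.76 F [ 0.4  0.7 -0. ] t 34.275
[291.4 277.5] 54 [ 734.  -71. -142.] [ 786.  -24. -110.] [ 763.   -45.4 -113.6]
[308.4 283.7] 57 [ 735.  -13. -140.] [ 784.   31. -111.] [ 762.3   10.3 -114.9]
[331.8 290.1] 73 [ 738.   60. -137.] [786. 113. -84.] [764.4  91.4 -90.3]
```

View pics/c19.png

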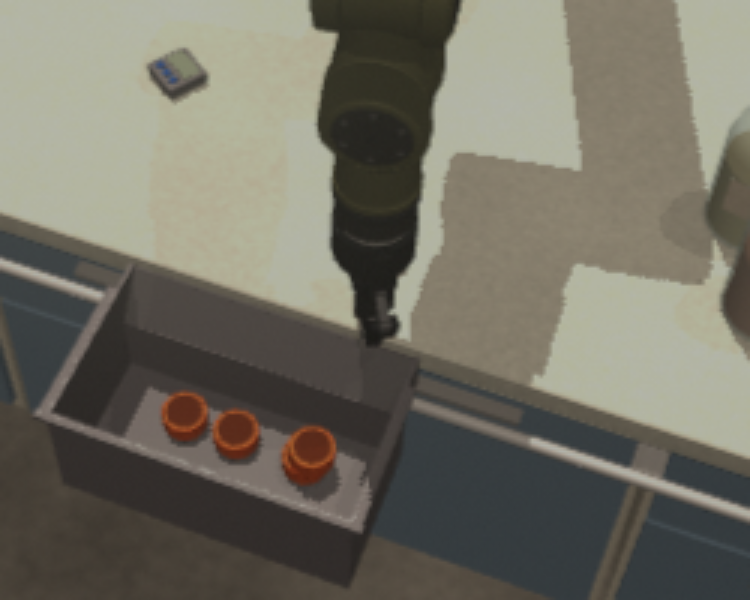

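All four caps are in the tub, the last one resting on another at crop (310,455). I'll lift clear and check the whole bench.

Emit:
{"fn": "move_arm", "kwargs": {
  "commands": [
    [[0,0,-0.4],0,-0.4],
    [[0,0,-0.6],0,-0.4],
    [[0,0,-0.8],0,-0.4],
    [[0,0,-0.8],0,-0.4],
    [[0.5,0,-0.6],0,-0.4],
    [[0.5,0,0],0,-0.4],
    [[0,0.5,0],0,-0.4],
    [[0,0.4,0],0,-0.4],
    [[0,0,0],0,-0.4],
    [[0,0,0],0,-0.4],
    [[0,0,0],0,-0.4]
  ]
}}

```text
t: 35.7
ee_pos: [689.9, 181.4, 165.0]
eef_rot: [0.495, 0.869, 0.002, 0.001]
force: [-0.6, 0.4, -0.3]
opening: 25.4
```

```bash
python3 - <<'E'
from tf import *
pose()
for n in("scene","side"):
    d=ctrl.read_camera(n);W=cloud(d);d0=pickle.load(open(n+"0.pkl","rb"));print(n)
    if n=="scene":
        cv2.imwrite("pics/c20.png",d["pixels"][:,:,::-1])
    for o in caps(d):print(*o)
    m=((W[...,2]>8)&(W[...,2]<250)&(W[...,0]>300)&(W[...,0]<690)&(abs(W[...,1])<450)&(d["z_map"]>0)).astype(np.uint8)
    k,l,s,c=cv2.connectedComponentsWithStats(m)
    for i in range(1,k):
        if s[i,4]>20:
            P=W[l==i];print("obj",c[i].round(),s[i,4],P.min(0).round(),P.max(0).round())
E
```

```text
tcp [689.9 181.4 165. ] yaw 120.71 F [-0.6  0.4 -0.3] t 35.7
scene
[357.1 222.1] 68 [592.  87.   9.] [606. 113.  52.] [599.6 100.5  45.8]
[291.4 277.7] 53 [ 741.  -68. -121.] [ 784.  -24. -108.] [ 763.1  -44.7 -112.7]
[308.4 283.7] 55 [ 734.  -14. -142.] [ 785.   32. -108.] [ 763.4   11.2 -112.8]
[331.6 290.1] 68 [ 738.   60. -137.] [786. 113. -89.] [763.6  91.9 -93.3]
obj [229. 131.] 58 [ 348. -444.    8.] [ 428. -423.   20.]
obj [289. 163.] 183 [ 418. -215.    8.] [ 484. -154.   25.]
obj [214. 173.] 306 [ 546. -416.    9.] [ 611. -355.   39.]
obj [484. 202.] 1877 [387. 379.   8.] [560. 450. 195.]
obj [372. 214.] 40 [662. 149. 165.] [690. 169. 249.]
obj [357. 216.] 260 [560.  75.   8.] [607. 117.  60.]
side
obj [352. 144.] 188 [ 548. -416.    8.] [ 608. -347.   33.]
obj [259. 160.] 384 [632. 150. 166.] [690. 197. 250.]
obj [376. 179.] 155 [ 419. -211.    8.] [ 480. -146.   20.]
obj [305. 215.] 341 [562.  75.   9.] [603. 120.  56.]
obj [336. 288.] 1847 [373. 398.   8.] [462. 450. 191.]
obj [272. 260.] 116 [494. 436. 186.] [541. 450. 191.]
obj [289. 285.] 51 [476. 434. 113.] [498. 450. 150.]
obj [296. 315.] 29 [474. 443.  45.] [479. 450.  97.]
```

View pics/c20.png

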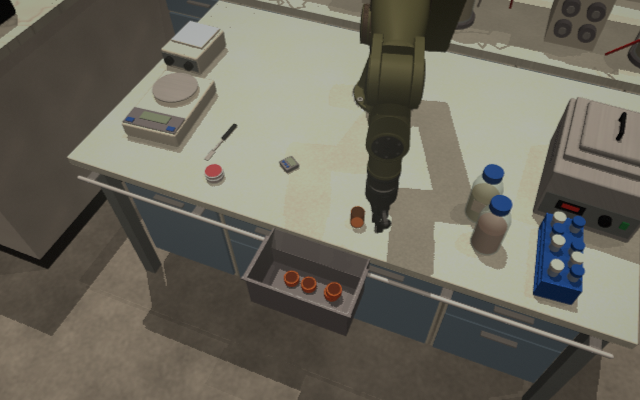

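All four caps are in the tub and at rest, at (291,278), (308,284) and two stacked at (332,290). The bystanders are at their starting positions and the arm is clear, so I'm handing in the job.

```bash
python3 -c "
from cell import ctrl
print(ctrl.close_job())"
```

```text
the job is handed in; nothing more can be done
None
```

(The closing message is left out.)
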